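Go-pin test of two guide blocks

ROBOT

A 7-joint arm with a two-finger parallel gripper is mounted at the origin on a cart in front of the work surface, level with it; the furniture and walls round the work are solid. World frame = base frame: x ahead of the robot, y to its left, z up, the work surface at z = 0. Lengths are in m, angles in rad, forces in N, time in s.
With the tool pointing down it reaches from about 0.425 to 0.975 m from the base axis. Payload 16.7 kg.
Tool frame: the origin (TCP) lies at the very end of the fingers, on their centre line; the grasp point (between the pads) lies 19 mm behind it; z points along the fingers, y is the direction in which the jaws open and shut (so a half turn about z gives the same grasp; the last joint's range is limited). The gripper opens to 85 mm and grips with 20 to 120 N. Pads are 22 mm wide; open, the fingers measure 114 mm over their backs; the gripper's body (76 mm by 85 mm) begins 54 mm behind the grasp point. The pads swing forward as they close: fully open they stand 13 mm farther back than shut.
Start: joints at [1.187, 0.426, 0.074, 1.606, -0.034, 1.111, -0.067], TCP at [0.157, -0.656, 0.194] pointing down, gripper open.
Joint ranges: [-2.85, 2.85], [-0.5, 2.14], [-1.23, 1.37], [0.21, 2.46], [-1.02, 4.16], [0.16, 2.05], [-2.73, 2.73]. Speed limits (rad/s): [1.89, 1.89, 2.39, 2.39, 3.01, 3.01, 3.01].

INTERFACE

Orientations are given as a rotation vector (axis times angle).
In Python, from workcell import * gives the robot as it stands.
- The arm moves only by the tool carry_out, never from a script. Its argument "moves" is a list of rows, each a list of 7 numbers: the opening, from -1 (shut) to 1 (fully open), then the shift along the tool's x, y, z in mm, then the turn, a rotation vector about the tool's x, y, z in rad. A call has exactly 5 rows; each row shifts and turns the commanded pose from where the row before left it, along the tool's axes as they then stand; what a row does not reach is not made up. A row lasts 1/10 s, in which the tool goes at most 50 mm and 8.59 degrees, less where a joint would pass 70% of its speed; a pose out of reach is approached as far as the arm can. A call is refused whole if a number of a shift passes 50 or a number of a turn 0.15, either way. A call with a gripper value outside its range is refused whole. The fingers move at their own pace and stop on an object; "squeeze" is the grip in N (left out, the last holds). Time passes only in rows, so rows that do not move let the fingers close, or fill a call up. It gives the time, the measured TCP pose, the force and the opening at its end, in the units of the state.
- state(): the state, without advancing time (a new reading comes with each control period).
- snapshot(name): name is "scene" or "top"; returns the picture (400x640x3 uint8, red, green, blue); there is no depth.
- calibration(name): a dict with "mtx" (3x3 intrinsics, pixels), "k1" (the pictures are not rectified: a ray, as slopes to the right and down, at radius r is drawn at 1 + k1 r^2 times it, then the intrinsics apply), "R" (3x3) and "t" (3): a world point X has camera coordinates R X + t. Camera axes: x right, y down, z forward; pixel columns grow to the right and rows downward; lengths in m; the calibration is good to about 2 mm. A picture is of the moment at which its call begins. calibration takes no time and is no camera call.
- hand_in(): hands the job in, once; it reports no verdict.
The state is a dict: "clock": time; "joints": joint angles; "qvel": joint speeds; "tau": joint torques, N m; "tool_pos": TCP position; "tool_rot": TCP orientation; "force": force on the tool from outside, world axes, zero at the start; "wrist_torque": the same for the moment, N m; "width": opening from 0.0 (shut) to 1.0 (fully open).
Only numpy, scipy, OpenCV 4.12 (cv2) and the standard library are available. Lean on these libraries where they do the work, as an engineer would, in place of code of your own. Each camera call takes 0.05 s, during which the arm holds its last target.

TASK

One of the two drilled guide blocks on the weld fixture has a bore that is too tight further down. Find out which by trying the pin gauge in them, gently and without forcing it; leave the pin standing fully home (its shoulder down on the block) in the block that it passes, that block still in its nest, and set the block that it does not pass upright in the scrap tray.

Things in the scene. Friction and masses are not known exactly. Their poses are not given: they have to be found in the camera images.
- go_pin: pin gauge of steel: nose 20 mm in diameter and 40 mm long, above it a grooved round handle 26 mm in diameter and 45 mm long whose underside is the shoulder; about 0.16 kg. Origin at the centre of the nose's flat end, z up along the pin. Starts upright in the stand, nose end on the table, handle from 40 to 85 mm above it.
- stand: fixed square steel block 56x56x34 mm with a 23 mm through hole in its centre in which the pin stands. Origin at the centre of its underside, on the table.
- fixture: fixed steel base plate 100x224x8 mm on the table with two shallow square nests side by side along its y axis, 60 mm either side of its centre; each nest has a rim 5 mm high (13 mm above the table), 52 mm inside and 64 mm outside. Origin at the centre of its underside, on the table.
- nest_a (a point): centre of the floor of the nest at +y of the fixture, 8 mm above the table; block_a starts here.
- nest_b (a point): centre of the floor of the nest at -y of the fixture, 8 mm above the table; block_b starts here.
- block_a: steel guide block 50x50x45 mm, 0.42 kg, upright in its nest (1 mm play a side), sides parallel to the fixture's. Bore 21.6 mm with a 1.5 mm chamfer in its top, 2 to 4 mm off the block's centre, in an unknown direction. If sound, the pin goes in 40 mm till the shoulder meets the top; if tight, the nose stops dead about 27 mm below the top. Origin at the centre of its underside.
- block_b: the other guide block, same size and look; all said of block_a holds. Both were drilled in one set-up: as they stand, both bores are off centre by the same amount to the same side. Always exactly one is tight, either may be. Pressing the pin on a block with 60 N or more (block on fixture: 65 N) counts as forcing it. Origin at the centre of its underside.
- scrap_tray: fixed open steel tray 170x150 mm, 24 mm high, walls and floor 3 mm. Origin at the centre of its underside, on the table; x is its long side.

How it is judged:
By the outcome, as a careful person would: the job done as asked, in the order asked, and still so for the second after the job is handed in, with the robot touching nothing.
It also fails if it takes over 72 s, if anything falls off the work surface, if the arm or the gripper's body presses on something with over 40 N, if the wrist force passes 120 N, or if a joint passes its speed limit or range.

## Working session

There is one attempt and no reset: what is moved stays moved. The work goes in short steps, Python scripts to look and compute and a tool call to move; the robot and the scene stay as the last step left them, time stands still between calls to the robot, and variables do not carry over. Pictures are saved under pics/ and viewed, and the job is handed in when it is done.

Besides the shell and the picture viewer there is one more tool, called after ">>>" as name(argument=value, ...) on one line, values as JSON. carry_out: Moves the arm, as the interface text tells. Its arguments: {"type":"object","properties":{"moves":{"type":"array"},"squeeze":{"type":"number"}},"required":["moves"]}

```bash
ls; mkdir -p pics; python3 - <<'E'
from workcell import *
import cv2
s=state()
print(s)
for n in("scene","top"):
    im=snapshot(n); cv2.imwrite(f"pics/{n}0.png",im[:,:,::-1])
    print(calibration(n))
E
```

```text
pics
{'clock': 0.0, 'joints': array([ 1.18649072,  0.42675946,  0.07385174,  1.60662038, -0.03410336,
        1.11078605, -0.06711192]), 'qvel': array([ 5.00338816e-05, -1.15461407e-03, -1.89681425e-03, -5.10845168e-04,
        1.66959956e-03, -2.09963252e-03,  5.31167844e-04]), 'tau': array([ 5.30894577e-04, -9.49843740e+01,  3.76078516e+00, -4.63516474e+01,
        1.92433706e-02,  1.00196642e-02, -2.07073663e-05]), 'tool_pos': array([ 0.15690228, -0.65603744,  0.19358643]), 'tool_rot': array([-3.11869417e+00, -3.67761869e-01,  3.91900888e-04]), 'force': array([0.57401826, 0.3719102 , 0.15825958]), 'wrist_torque': array([-0.04059115,  0.01185049,  0.03307277]), 'width': 1.0043815135383198}
{'mtx': array([[398.18091347,   0.        , 314.91316052],
       [  0.        , 398.18091347, 197.57008301],
       [  0.        ,   0.        ,   1.        ]]), 'k1': 0.030171781072834594, 'R': array([[-0.81684559, -0.57661584,  0.01665688],
       [-0.41256608,  0.56378052, -0.71550035],
       [ 0.40317801, -0.59132537, -0.69841377]]), 't': array([0.43228124, 0.25301366, 0.74087423])}
{'mtx': array([[394.6504992 ,   0.        , 317.24858144],
       [  0.        , 394.6504992 , 196.74409615],
       [  0.        ,   0.        ,   1.        ]]), 'k1': -0.018209700053722147, 'R': array([[ 0.00685545, -0.99977721,  0.01996337],
       [-0.99752748, -0.00823365, -0.06979345],
       [ 0.06994227, -0.01943554, -0.99736169]]), 't': array([-0.02267936,  0.51858163,  1.01423989])}
```

View pics/scene0.png

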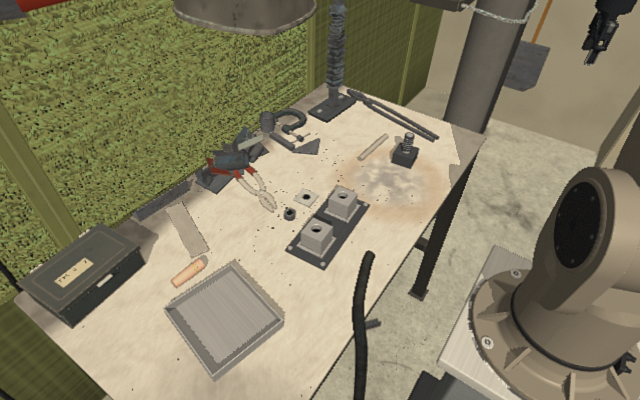

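View pics/top0.png

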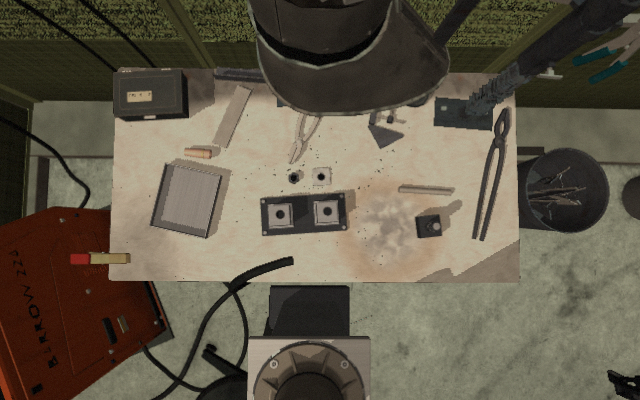

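```bash
cat > h.py <<'E'
import numpy as np,cv2
from workcell import *
def undist(n,uv):
    c=calibration(n);uv=np.atleast_2d(np.float64(uv))
    return cv2.undistortPoints(uv[:,None],c['mtx'],np.array([c['k1'],0,0,0,0.]))[:,0]
def toplane(n,uv,z):
    c=calibration(n);p=undist(n,uv);d=np.c_[p,np.ones(len(p))]@c['R'];o=-c['R'].T@c['t']
    return o+d*((z-o[2])/d[:,2])[:,None]
def proj(n,X):
    c=calibration(n);r=cv2.Rodrigues(c['R'])[0]
    return cv2.projectPoints(np.float64(np.atleast_2d(X)),r,c['t'],c['mtx'],np.array([c['k1'],0,0,0,0.]))[0][:,0]
def tri(u1,u2):
    # scene,top two view point
    P=[np.c_[calibration(n)['R'],calibration(n)['t']] for n in('scene','top')]
    X=cv2.triangulatePoints(P[0],P[1],undist('scene',u1).T,undist('top',u2).T);return (X[:3]/X[3]).T
def crop(im,x0,y0,w,h,k,name):
    cv2.imwrite(name,cv2.resize(im[y0:y0+h,x0:x0+w],None,fx=k,fy=k,interpolation=cv2.INTER_CUBIC))
E
python3 - <<'E'
from h import *
t=cv2.imread('pics/top0.png');s=cv2.imread('pics/scene0.png')
crop(t,250,180,100,60,8,'pics/c1.png');crop(s,280,170,100,75,8,'pics/c2.png')
a=cv2.resize(t[200:250,400:460],None,fx=6,fy=6,interpolation=2);b=cv2.resize(s[120:170,375:435],None,fx=6,fy=6,interpolation=2)
cv2.imwrite('pics/c3.png',np.hstack([a,b]))
for n in('scene','top'):
    c=calibration(n);print(-c['R'].T@c['t'])
E
```

```text
[0.15878768 0.54471377 0.69126767]
[0.44651666 0.00130781 1.04821037]
```

View pics/c1.png

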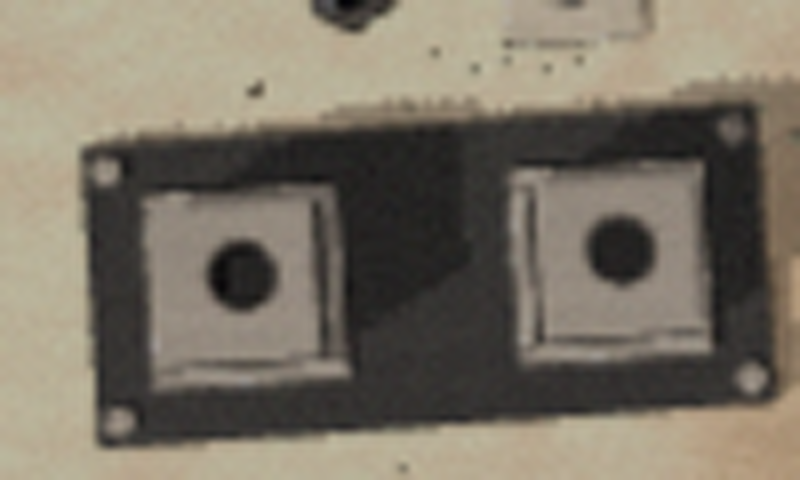

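View pics/c2.png

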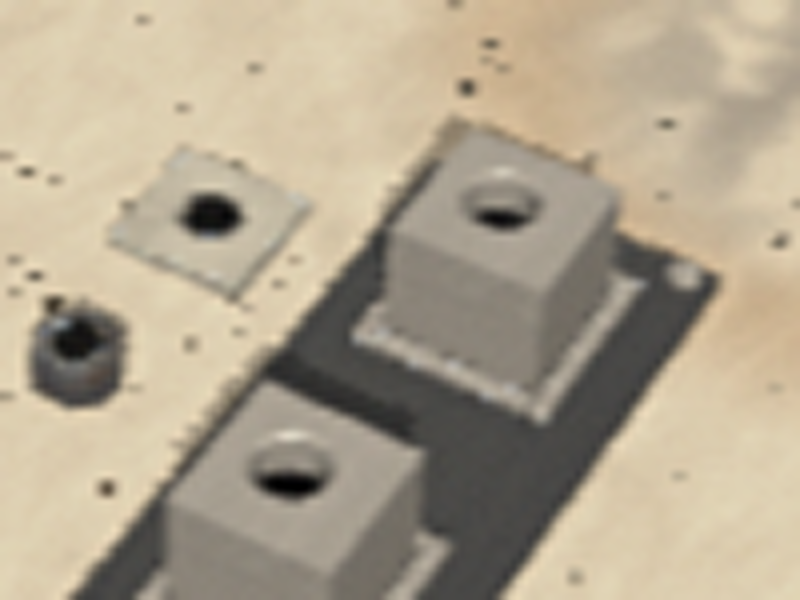

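View pics/c3.png

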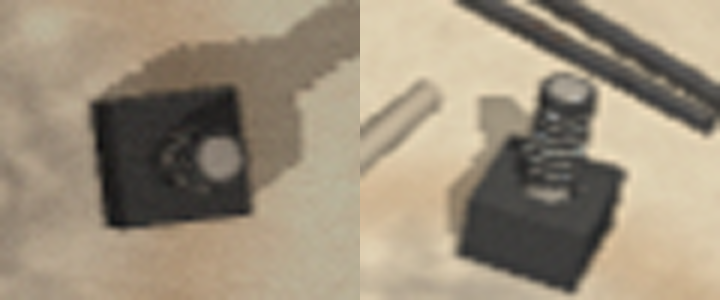

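```bash
python3 - <<'E'
from h import *
t=cv2.imread('pics/top0.png');s=cv2.imread('pics/scene0.png')
g=cv2.cvtColor(t,6).astype(float)
def hole(g,cx,cy,r=7,hi=None,lo=None,inv=False):
    w=g[cy-r:cy+r+1,cx-r:cx+r+1]; 
    hi=np.percentile(w,75) if hi is None else hi; lo=w.min() if lo is None else lo
    m=np.clip((hi-w)/(hi-lo),0,1); m[m<.2]=0
    yy,xx=np.mgrid[-r:r+1,-r:r+1]; return cx+(m*xx).sum()/m.sum(),cy+(m*yy).sum()/m.sum(),2*np.sqrt(m.sum()/np.pi)
ha=hole(g,280,214);hb=hole(g,327,211)
print(ha,hb,toplane('top',[ha[:2],hb[:2]],.053))
# pin top bright disc
w=g[215:240,425:445]; print(w[7:16,6:18].astype(int))
# fixture mask
m=(g<75).astype(np.uint8); 
m=cv2.morphologyEx(m,3,np.ones((3,3)))
cs,_=cv2.findContours(m,0,1)
for c in cs:
    a=cv2.contourArea(c)
    if a>250:
        (x,y),_,_=r=cv2.minAreaRect(c)
        print(a,r)
        if 240<x<350 and y>190 or 410<x<450 and y>205: print(toplane('top',cv2.boxPoints(r),.008 if x<400 else .034))
E
```

```text
(np.float64(279.6942429387251), np.float64(213.98734372588362), np.float64(7.96594627646532)) (np.float64(327.07965606748866), np.float64(210.78033744321868), np.float64(8.524609556469729)) [[ 0.47203126  0.07613479  0.053     ]
 [ 0.48100682 -0.04314198  0.053     ]]
[[ 47  29  40  50  51  57  60  48  43  81 115 118]
 [ 51  35  56  93 122 118 117  98  62  67  97 111]
 [ 45  50  85 124 128 126 125 123  94  65 100 115]
 [ 43  60  98 130 130 129 127 125 106  67  89 113]
 [ 38  67 107 131 132 126 129 128 121  84  83 113]
 [ 57  54  95 128 129 130 132 129 114  75  87 119]
 [ 45  50  75 114 135 135 132 123  94  57  90 118]
 [ 46  55  58  79 106 117 105  85  58  47  87 116]
 [ 53  51  58  54  60  63  66  55  52  48  78 112]]
600.5 ((623.0, 384.5), (29.0, 32.0), 90.0)
482.0 ((428.03851318359375, 225.80772399902344), (21.458009719848633, 24.434839248657227), 82.87498474121094)
[[ 0.46809895 -0.2703005   0.034     ]
 [ 0.47636596 -0.33364381  0.034     ]
 [ 0.42148436 -0.33980982  0.034     ]
 [ 0.41337611 -0.2766685   0.034     ]]
3019.0 ((303.339111328125, 213.6663055419922), (37.565940856933594, 84.79856872558594), 86.05481719970703)
[[ 0.51530417  0.13258924  0.008     ]
 [ 0.53262479 -0.09066443  0.008     ]
 [ 0.43371808 -0.09769112  0.008     ]
 [ 0.41699954  0.12418734  0.008     ]]
566.0 ((630.0, 197.0), (44.0, 18.0), 90.0)
6704.5 ((576.8159790039062, 190.3385009765625), (122.54785919189453, 84.29473114013672), 1.9749339818954468)
111547.0 ((319.5, 199.49996948242188), (398.99993896484375, 638.9998779296875), 90.0)
[[ 1.05275987  0.85429185  0.008     ]
 [ 1.08648452 -0.92803884  0.008     ]
 [-0.00823991 -0.87133749  0.008     ]
 [-0.00500074  0.78781724  0.008     ]]
```

```bash
python3 - <<'E'
from h import *
t=cv2.imread('pics/top0.png');s=cv2.imread('pics/scene0.png')
g=cv2.cvtColor(t,6).astype(float); gs=cv2.cvtColor(s,6).astype(float)
w=g[222:232,431:442]
def cen(g,x0,x1,y0,y1,lo,hi):
    w=np.clip((g[y0:y1,x0:x1]-lo)/(hi-lo),0,1); yy,xx=np.mgrid[y0:y1,x0:x1]; return np.array([(w*xx).sum(),(w*yy).sum()])/w.sum(),2*np.sqrt(w.sum()/np.pi)
p=cen(g,431,441,223,231,60,128);print('pin',p,toplane('top',p[0],.085))
print(gs[130:142,402:418].astype(int))
X=toplane('top',p[0],.085); print('pred scene',proj('scene',X))
H=toplane('top',[[279.694,213.987],[327.08,210.78]],.053)
print('holes pred scene',proj('scene',H))
for z in np.arange(.2,.9,.1):
    q=toplane('top',[350,113],z); print(z,q[0],proj('scene',q)[0])
crop(s,160,250,130,130,6,'pics/c4.png');crop(t,140,145,100,100,6,'pics/c5.png')
E
```

```text
pin (array([436.17342167, 225.92907249]), np.float64(6.931527155165765)) [[ 0.44469284 -0.30978998  0.085     ]]
[[204 207 208 212 211 210 198 154 104  80  65  73  82  85  88  98]
 [207 209 211 213 209 204 207 204 193 152 102  73  66  72  83  86]
 [205 207 208 203 176 138 132 129 155 182 177 122 101  73  66  68]
 [206 208 190 140 101 131 154 151 147 134 127 161 182 135  99  61]
 [204 207 176  99 113 153 161 159 158 157 141 123 169 211 189 116]
 [208 211 168  68  95 140 158 161 166 164 144  97 141 212 213 208]
 [212 198 139  49  62  88 118 149 170 160 105  72 140 211 211 212]
 [210 203 143  51  52  63  75  77  80  77  67  74 148 211 208 205]
 [178 181 105  65  85  74  61  58  57  56  59  79 157 210 206 205]
 [151 134  81  60 112 132  82  67  65  75  85 120 187 210 208 206]
 [147 118  67  74  65  80  76  84  88  70  78 151 212 209 207 207]
 [141 105  62  57  82 102  81  73  86 100  99 157 210 208 206 206]]
pred scene [[410.1495102  134.12954585]]
holes pred scene [[316.64179179 227.24407075]
 [343.00607083 194.25820317]]
0.2 [ 0.6907084  -0.08580253  0.2       ] [280.98873869 101.76579607]
0.30000000000000004 [ 0.66191934 -0.07553263  0.3       ] [286.54123703  66.12255649]
0.4000000000000001 [ 0.63313029 -0.06526274  0.4       ] [293.38847228  21.96043609]
0.5000000000000001 [ 0.60434124 -0.05499284  0.5       ] [302.06540589 -34.32672389]
0.6000000000000001 [ 0.57555218 -0.04472294  0.6       ] [ 313.46558601 -108.81212066]
0.7000000000000002 [ 0.54676313 -0.03445304  0.7       ] [ 329.21907313 -212.67103517]
0.8000000000000003 [ 0.51797407 -0.02418314  0.8       ] [ 352.69593505 -369.19725707]
```

View pics/c5.png

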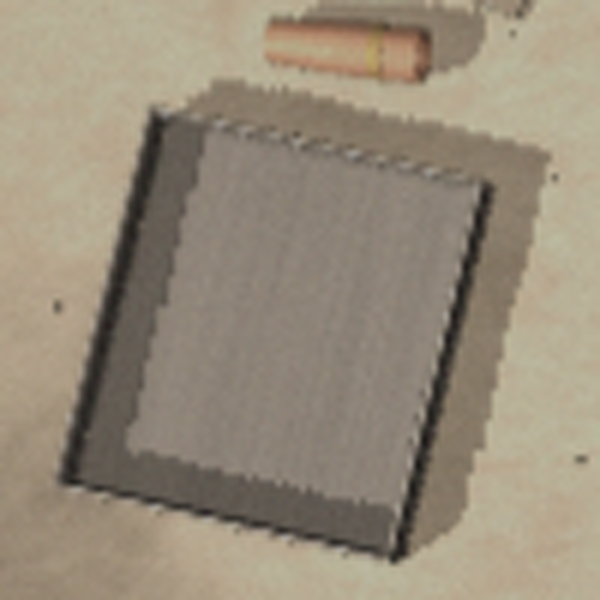

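```bash
cat >> h.py <<'E'
from scipy.spatial.transform import Rotation as Ro
def Rdown(psi): c,s=np.cos(psi),np.sin(psi); return np.array([[c,s,0],[s,-c,0],[0,0,-1.]])
def show():
    s=state();R=Ro.from_rotvec(s['tool_rot']).as_matrix()
    print('t',round(s['clock'],2),'tcp mm',(s['tool_pos']*1e3).round(1),'yaw',np.arctan2(R[1,0],R[0,0]).round(4),'tilt',R[:2,2].round(4),'F',s['force'].round(1),'w',round(s['width'],3))
    return s,R
def plan(pos_mm,psi):
    s,R=show();d=R.T@(np.array(pos_mm)-s['tool_pos']*1e3);r=Ro.from_matrix(R.T@Rdown(psi)).as_rotvec()
    print('shift tool mm',d.round(1),'turn',r.round(4),'q',s['joints'].round(2))
E
python3 - <<'E'
from h import *
yf=.0755
c=toplane('top',[[186.2,200.6]],.024);print('tray',c)
q=np.array([[153,112],[490,187],[400,555],[65,480]])/6+[140,145]
Q=toplane('top',q,.024);print(Q.round(4),np.linalg.norm(np.diff(Q,axis=0),axis=1))
u=[[316.3,228.1],[342.75,195.4],[409.3,134.7]];v=[[279.694,213.987],[327.08,210.78],[436.17,225.93]]
print(tri(u,v).round(4))
for p in(yf,yf+np.pi/2,yf-np.pi/2,yf+np.pi): plan([444.7,-309.8,190],p)
E
```

```text
tray [[0.50553693 0.32053623 0.024     ]]
[[0.6014 0.3773 0.024 ]
 [0.57   0.2305 0.024 ]
 [0.4109 0.2652 0.024 ]
 [0.4418 0.4096 0.024 ]] [0.15015493 0.16285282 0.14767339]
[[ 0.4723  0.0765  0.0503]
 [ 0.4813 -0.0432  0.0491]
 [ 0.4457 -0.3102  0.0825]]
t 0.1 tcp mm [ 156.9 -656.1  193.7] yaw 0.2348 tilt [-0.0003  0.0011] F [ 0.1 -0.4  0.6] w 1.002
shift tool mm [ 360.4 -269.8    4. ] turn [-0.0011  0.0002  0.1593] q [ 1.19  0.43  0.07  1.61 -0.03  1.11 -0.07]
t 0.1 tcp mm [ 156.9 -656.1  193.7] yaw 0.2348 tilt [-0.0003  0.0011] F [ 0.1 -0.4  0.6] w 1.002
shift tool mm [ 360.4 -269.8    4. ] turn [-1.0000e-03 -7.0000e-04 -1.4115e+00] q [ 1.19  0.43  0.07  1.61 -0.03  1.11 -0.07]
t 0.1 tcp mm [ 156.9 -656.1  193.7] yaw 0.2348 tilt [-0.0003  0.0011] F [ 0.1 -0.4  0.6] w 1.002
shift tool mm [ 360.4 -269.8    4. ] turn [-8.0000e-04  1.1000e-03  1.7301e+00] q [ 1.19  0.43  0.07  1.61 -0.03  1.11 -0.07]
t 0.1 tcp mm [ 156.9 -656.1  193.7] yaw 0.2348 tilt [-0.0003  0.0011] F [ 0.1 -0.4  0.6] w 1.002
shift tool mm [ 360.4 -269.8    4. ] turn [-3.0000e-04 -1.7000e-03 -2.9823e+00] q [ 1.19  0.43  0.07  1.61 -0.03  1.11 -0.07]
```

>>> carry_out(moves=[[1, 40, -30, 0, 0, 0, 0], [1, 40, -30, 0, 0, 0, 0], [1, 40, -30, 0, 0, 0, 0], [1, 40, -30, 0, 0, 0, 0], [1, 40, -30, 0, 0, 0, 0]], squeeze=50)

```text
clock: 0.6
tool_pos: [0.3175, -0.4622, 0.1942]
tool_rot: [-3.12, -0.368, 0.0]
force: [1.1, -0.7, -0.5]
width: 0.999
```

>>> carry_out(moves=[[1, 40, -30, 0, 0, 0, 0], [1, 40, -30, 0, 0, 0, 0], [1, 40, -30, 0, 0, 0, 0.08], [1, 35, -28, 0, 0, 0, 0.08], [1, 0, 0, 0, 0, 0, 0]])

```text
clock: 1.1
tool_pos: [0.4468, -0.31, 0.1942]
tool_rot: [-3.137, -0.124, -0.002]
force: [-2.0, -0.2, 1.0]
width: 1.003
```

```bash
python3 - <<'E'
from h import *
plan([444.7,-309.8,100],.0755)
for n in('scene','top'):cv2.imwrite(f'pics/{n}1.png',snapshot(n)[:,:,::-1])
E
```

```text
t 1.1 tcp mm [ 446.8 -310.   194.2] yaw 0.079 tilt [0.0012 0.0017] F [-2.  -0.2  1. ] w 1.003
shift tool mm [-2.2 -0.2 94.2] turn [-0.0016 -0.0013  0.0035] q [ 0.6   0.22 -0.13  1.89  0.03  1.03 -1.03]
```

View pics/scene1.png

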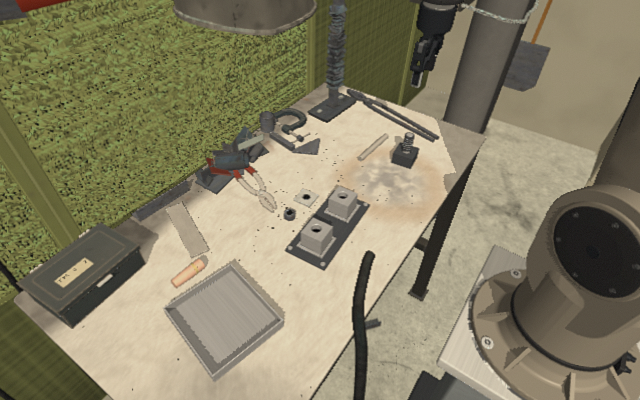

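```bash
python3 - <<'E'
from h import *
print(proj('scene',[[.4468,-.31,.1942],[.4468,-.31,.2132]]),proj('top',[[.4468,-.31,.1942]]))
s=cv2.imread('pics/scene1.png');t=cv2.imread('pics/top1.png')
a=cv2.resize(s[0:170,350:480],None,fx=4,fy=4);b=cv2.resize(t[140:240,390:460],None,fx=3.5,fy=3.5)
cv2.imwrite('pics/d1.png',a);print(a.shape)
cv2.imwrite('pics/d2.png',b)
E
```

```text
[[417.79058349  96.44949903]
 [419.3873812   89.32034358]] [[452.2910597  225.15106752]]
(680, 520, 3)
```

View pics/d1.png

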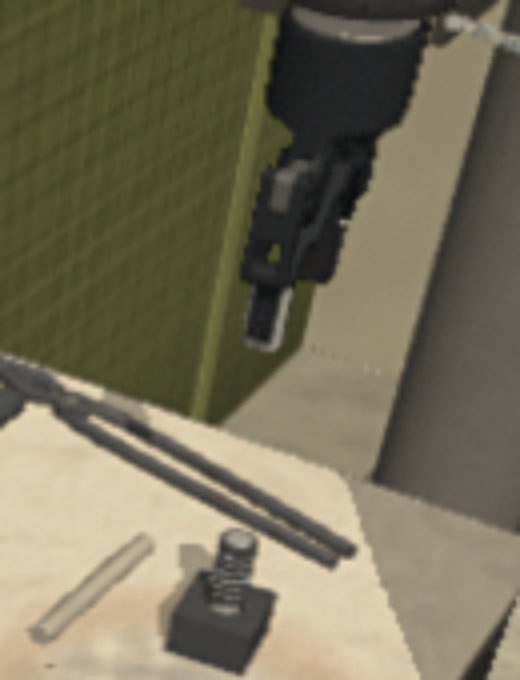

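View pics/top1.png

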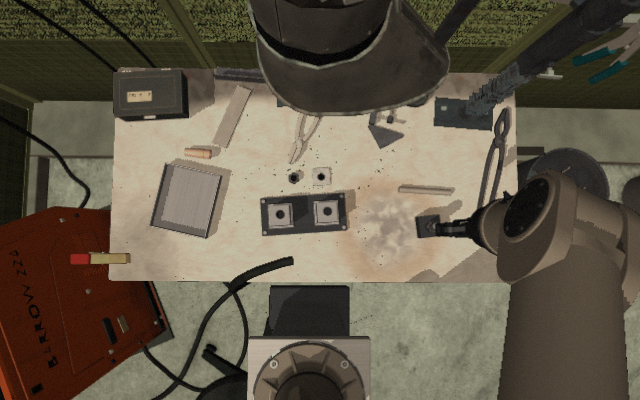

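>>> carry_out(moves=[[1, -1, 0, 40, 0, 0, 0], [1, -1, 0, 40, 0, 0, 0], [1, 0, 0, 35, 0, 0, 0], [1, 0, 0, 20, 0, 0, 0], [1, 0, 0, 0, 0, 0, 0]])

```text
clock: 1.7
tool_pos: [0.438, -0.3157, 0.0567]
tool_rot: [-3.137, -0.115, 0.007]
force: [-0.0, -0.5, -0.3]
width: 1.002
```

```bash
python3 - <<'E'
from h import *
plan([444.7,-309.8,47],.0755)
s=snapshot('scene')[:,:,::-1];t=snapshot('top')[:,:,::-1]
a=cv2.resize(s[60:170,350:480],None,fx=5,fy=5)
cv2.imwrite('pics/e1.png',a)
E
```

```text
t 1.7 tcp mm [ 438.  -315.7   56.7] yaw 0.0734 tilt [-0.0045  0.0024] F [-0.  -0.5 -0.3] w 1.002
shift tool mm [ 7.1 -5.4  9.6] turn [-0.0027  0.0043 -0.0021] q [ 0.6   0.38 -0.12  2.02  0.07  0.75 -1.05]
```

View pics/e1.png

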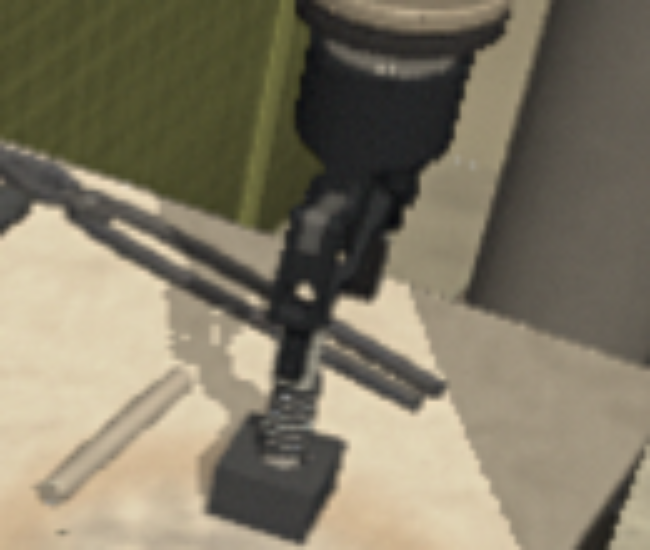

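>>> carry_out(moves=[[1, 0, 0, 0, 0, 0, 0], [1, 0, 0, 0, 0, 0, 0], [1, 0, 0, 0, 0, 0, 0], [1, 0, 0, 0, 0, 0, 0], [1, 0, 0, 0, 0, 0, 0]])

```text
clock: 2.3
tool_pos: [0.4408, -0.3157, 0.0596]
tool_rot: [3.139, 0.118, 0.001]
force: [0.2, 1.2, -0.8]
width: 0.997
```

```bash
python3 - <<'E'
from h import *
plan([444.7,-309.8,47],.0755)
E
```

```text
t 2.3 tcp mm [ 440.8 -315.7   59.6] yaw 0.0748 tilt [ 0.0004 -0.0002] F [ 0.2  1.2 -0.8] w 0.997
shift tool mm [ 4.3 -5.6 12.6] turn [ 0.0002 -0.0003 -0.0007] q [ 0.6   0.38 -0.12  2.01  0.06  0.75 -1.05]
```

>>> carry_out(moves=[[1, 4, -6, 0, 0, 0, 0], [1, 0, 0, 6, 0, 0, 0], [1, 0, 0, 6, 0, 0, 0], [1, 0, 0, 0, 0, 0, 0], [1, 0, 0, 0, 0, 0, 0]])

```text
clock: 2.8
tool_pos: [0.444, -0.3093, 0.0469]
tool_rot: [-3.139, -0.117, 0.001]
force: [-0.4, -0.2, 0.1]
width: 1.002
```

```bash
python3 - <<'E'
from h import *
plan([444.7,-309.8,47],.0755)
s=snapshot('scene')[:,:,::-1];t=snapshot('top')[:,:,::-1]
a=cv2.resize(s[60:170,350:480],None,fx=5,fy=5)
cv2.imwrite('pics/e2.png',a)
E
```

```text
t 2.8 tcp mm [ 444.  -309.3   46.9] yaw 0.0747 tilt [-0.0007  0.0004] F [-0.4 -0.2  0.1] w 1.002
shift tool mm [ 0.7  0.5 -0.1] turn [-0.0005  0.0007 -0.0008] q [ 0.59  0.4  -0.12  2.02  0.07  0.72 -1.07]
```

View pics/e2.png

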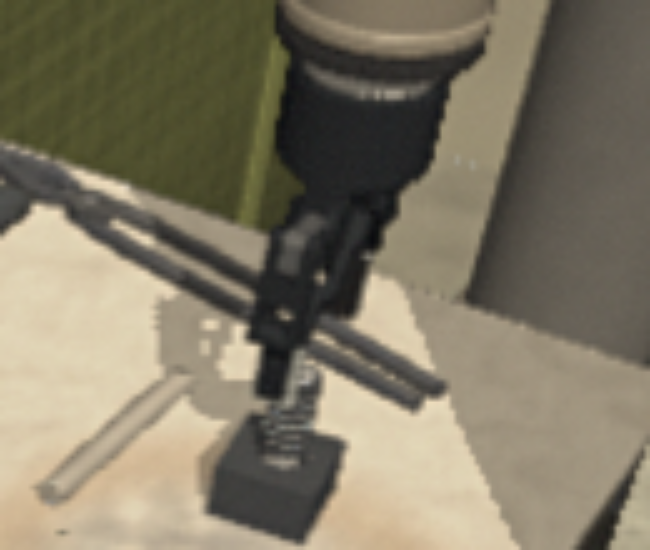

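>>> carry_out(moves=[[-1, 0, 0, 0, 0, 0, 0], [-1, 0, 0, 0, 0, 0, 0], [-1, 0, 0, 0, 0, 0, 0], [-1, 0, 0, 0, 0, 0, 0], [-1, 0, 0, 0, 0, 0, 0]], squeeze=50)

```text
clock: 3.4
tool_pos: [0.445, -0.3098, 0.0481]
tool_rot: [3.139, 0.117, 0.002]
force: [-0.6, 3.6, 19.7]
width: 0.147
```

>>> carry_out(moves=[[-1, 0, 0, 0, 0, 0, 0], [-1, 0, 0, 0, 0, 0, 0], [-1, 0, 0, 0, 0, 0, 0], [-1, 0, 0, 0, 0, 0, 0], [-1, 0, 0, 0, 0, 0, 0]])

```text
clock: 3.9
tool_pos: [0.445, -0.3097, 0.0481]
tool_rot: [3.139, 0.117, 0.002]
force: [0.1, 1.4, 10.8]
width: 0.001
```

```bash
python3 - <<'E'
from h import *
show()
s=snapshot('scene')[:,:,::-1];t=snapshot('top')[:,:,::-1]
a=cv2.resize(s[60:170,350:480],None,fx=5,fy=5)
cv2.imwrite('pics/e3.png',a)
cv2.imwrite('pics/e3t.png',cv2.resize(t[170:260,390:490],None,fx=5,fy=5))
E
```

```text
t 3.9 tcp mm [ 445.  -309.7   48.1] yaw 0.0748 tilt [ 0.0016 -0.0007] F [ 0.1  1.4 10.8] w 0.001
```

View pics/e3.png

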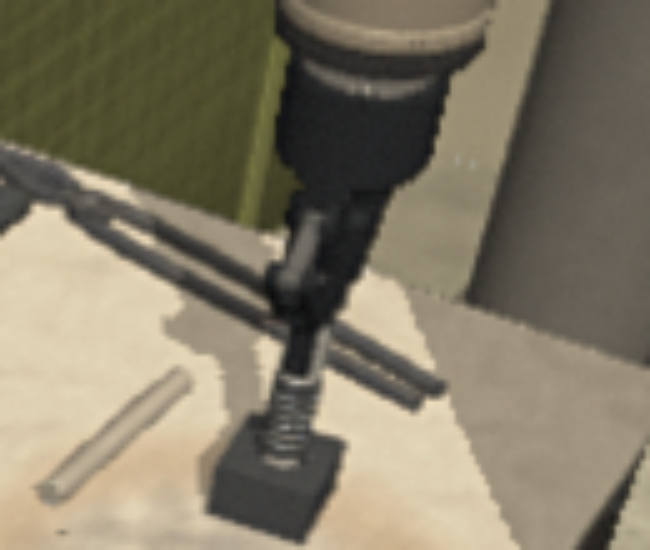

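View pics/e3t.png

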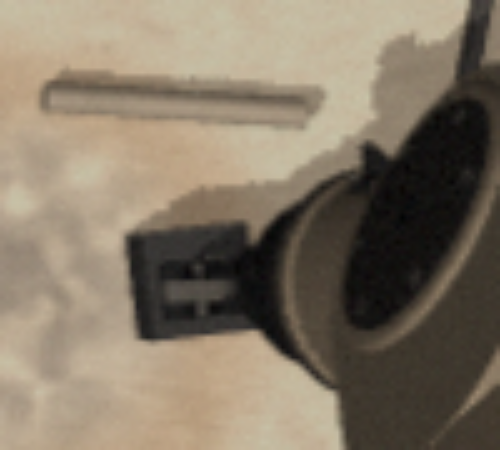

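```bash
python3 - <<'E'
from h import *
def P(n,X,o,k): print(n,np.round((proj(n,X)-o)*k,0).tolist())
# e1-type at t1: near finger tip open
P('scene',[[.4468,-.31+.0425,.207],[.4468,-.31+.0425,.2]],[350,0],4)
P('scene',[[.444,-.309+.0425,.060],[.445,-.3097,.048],[.445,-.3097,.067],[.445,-.31,.085],[.445,-.31,.121]],[350,60],5)
P('top',[[.445,-.3097,.048],[.445,-.3097,.067],[.445,-.31,.085],[.445,-.31,.121]],[390,170],5)
E
```

```text
scene [[244.0, 397.0], [242.0, 407.0]]
scene [[257.0, 450.0], [287.0, 428.0], [294.0, 399.0], [300.0, 370.0], [313.0, 312.0]]
top [[207.0, 279.0], [219.0, 279.0], [231.0, 279.0], [256.0, 279.0]]
```

>>> carry_out(moves=[[-1, 0, 0, -10, 0, 0, 0], [1, 0, 0, 0, 0, 0, 0], [1, 0, 0, 0, 0, 0, 0], [1, 0, 0, 0, 0, 0, 0], [1, 0, 0, 0, 0, 0, 0]])

```text
clock: 4.5
tool_pos: [0.4441, -0.3094, 0.0571]
tool_rot: [-3.139, -0.117, 0.0]
force: [-0.4, 0.5, 0.8]
width: 0.683
```

>>> carry_out(moves=[[1, 0, 0, 0, 0, 0, 0], [1, 0, 0, 0, 0, 0, 0], [1, 0, 0, 0, 0, 0, 0], [1, 0, 0, 0, 0, 0, 0], [1, 0, 0, 0, 0, 0, 0]])

```text
clock: 5.0
tool_pos: [0.4442, -0.3094, 0.0573]
tool_rot: [-3.139, -0.117, -0.0]
force: [0.2, -0.3, 0.2]
width: 0.997
```

```bash
python3 - <<'E'
from h import *
plan([444.7,-309.8,10],.0755)
s=snapshot('scene')[:,:,::-1];t=snapshot('top')[:,:,::-1]
a=cv2.resize(s[60:170,350:480],None,fx=5,fy=5)
b=cv2.resize(t[200:250,400:460],None,fx=5,fy=5)
cv2.imwrite('pics/e4.png',a);cv2.imwrite('pics/e4t.png',b)
E
```

```text
t 5.0 tcp mm [ 444.2 -309.4   57.3] yaw 0.0747 tilt [0.     0.0001] F [ 0.2 -0.3  0.2] w 0.997
shift tool mm [ 0.4  0.4 47.3] turn [-0.0001 -0.     -0.0008] q [ 0.59  0.38 -0.12  2.02  0.07  0.74 -1.07]
```

View pics/e4.png

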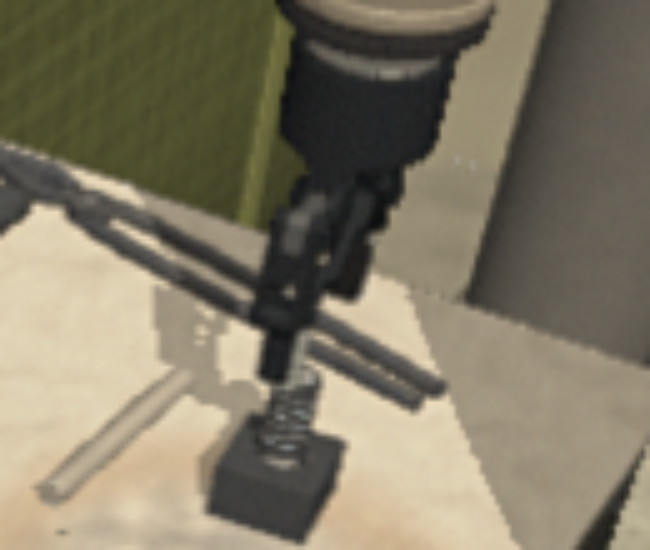

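View pics/e4t.png

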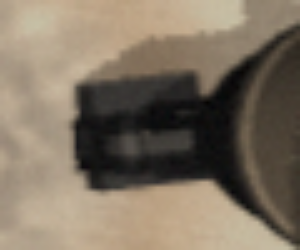

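>>> carry_out(moves=[[1, 0, 0, 8, 0, 0, 0], [1, 0, 0, 8, 0, 0, 0], [1, 0, 0, 8, 0, 0, 0], [1, 0, 0, 0, 0, 0, 0], [1, 0, 0, 0, 0, 0, 0]])

```text
clock: 5.6
tool_pos: [0.444, -0.3093, 0.0329]
tool_rot: [-3.139, -0.117, 0.001]
force: [0.0, -0.2, 1.1]
width: 1.003
```

>>> carry_out(moves=[[1, 0, 0, 8, 0, 0, 0], [1, 0, 0, 8, 0, 0, 0], [1, 0, 0, 6, 0, 0, 0], [1, 0, 0, 0, 0, 0, 0], [1, 0, 0, 0, 0, 0, 0]])

```text
clock: 6.1
tool_pos: [0.4441, -0.3093, 0.0111]
tool_rot: [-3.139, -0.117, 0.001]
force: [0.1, 0.7, -0.4]
width: 1.001
```

```bash
python3 - <<'E'
from h import *
plan([444.7,-309.8,10],.0755)
s=snapshot('scene')[:,:,::-1];t=snapshot('top')[:,:,::-1]
a=cv2.resize(s[60:170,350:480],None,fx=5,fy=5)
cv2.imwrite('pics/e5.png',a)
E
```

```text
t 6.1 tcp mm [ 444.1 -309.3   11.1] yaw 0.0747 tilt [-0.0003  0.0003] F [ 0.1  0.7 -0.4] w 1.001
shift tool mm [0.5 0.5 1.1] turn [-0.0003  0.0003 -0.0008] q [ 0.58  0.45 -0.11  2.04  0.08  0.65 -1.08]
```

View pics/e5.png

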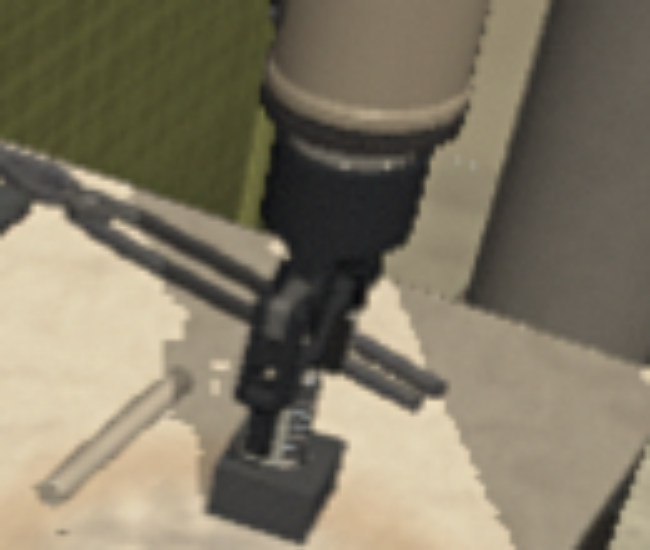

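>>> carry_out(moves=[[-1, 0, 0, 0, 0, 0, 0], [-1, 0, 0, 0, 0, 0, 0], [-1, 0, 0, 0, 0, 0, 0], [-1, 0, 0, 0, 0, 0, 0], [-1, 0, 0, 0, 0, 0, 0]], squeeze=50)

```text
clock: 6.7
tool_pos: [0.4443, -0.3095, 0.0115]
tool_rot: [3.139, 0.117, 0.0]
force: [-0.2, -1.2, 1.9]
width: 0.29
```

>>> carry_out(moves=[[-1, 0, 0, 0, 0, 0, 0], [-1, 0, 0, 0, 0, 0, 0], [-1, 0, 0, 0, 0, 0, 0], [-1, 0, 0, 0, 0, 0, 0], [-1, 0, 0, 0, 0, 0, 0]])

```text
clock: 7.2
tool_pos: [0.4444, -0.3095, 0.0114]
tool_rot: [3.139, 0.117, 0.0]
force: [-0.9, 0.0, 6.2]
width: 0.29
```

```bash
python3 - <<'E'
from h import *
plan([444.7,-309.8,10],.0755)
s=snapshot('scene')[:,:,::-1];t=snapshot('top')[:,:,::-1]
a=cv2.resize(s[60:170,350:480],None,fx=5,fy=5)
cv2.imwrite('pics/e6.png',a)
E
```

```text
t 7.2 tcp mm [ 444.4 -309.5   11.4] yaw 0.0747 tilt [ 0.0003 -0.0001] F [-0.9  0.   6.2] w 0.29
shift tool mm [0.3 0.3 1.4] turn [ 0.0001 -0.0003 -0.0008] q [ 0.58  0.45 -0.11  2.04  0.08  0.65 -1.08]
```

View pics/e6.png

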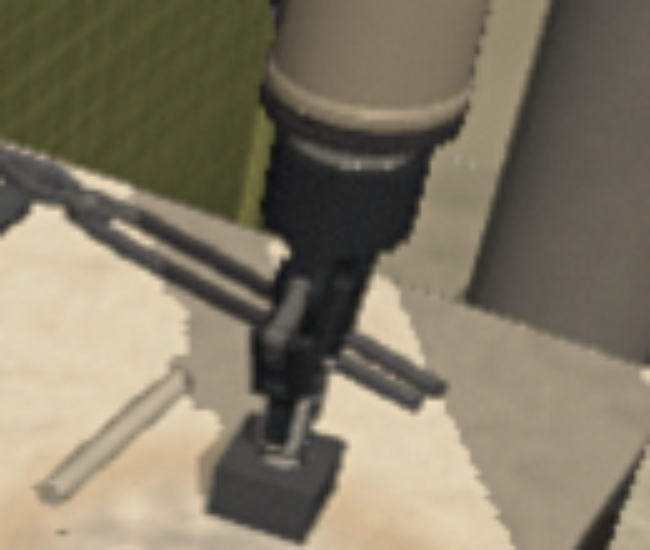

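>>> carry_out(moves=[[-1, 0, 0, -10, 0, 0, 0], [-1, 0, 0, -25, 0, 0, 0], [-1, 0, 0, -30, 0, 0, 0], [-1, 0, 0, -25, 0, 0, 0], [-1, 0, 0, 0, 0, 0, 0]])

```text
clock: 7.8
tool_pos: [0.4458, -0.3103, 0.1049]
tool_rot: [3.137, 0.117, 0.006]
force: [0.1, -0.9, -1.3]
width: 0.292
```

```bash
python3 - <<'E'
from h import *
plan([480.7,-42.8,92],.0755)
s=snapshot('scene')[:,:,::-1]
a=cv2.resize(s[60:170,350:480],None,fx=5,fy=5)
cv2.imwrite('pics/e7.png',a)
E
```

```text
t 7.8 tcp mm [ 445.8 -310.3  104.9] yaw 0.0746 tilt [ 0.0042 -0.0023] F [ 0.1 -0.9 -1.3] w 0.292
shift tool mm [  54.7 -264.1   12.4] turn [ 0.0026 -0.004  -0.0009] q [ 0.6   0.32 -0.13  1.98  0.05  0.84 -1.06]
```

View pics/e7.png

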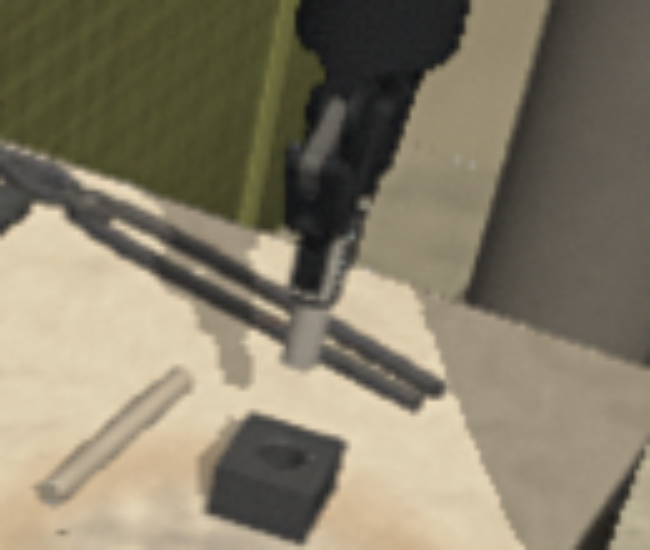

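>>> carry_out(moves=[[-1, 9, -44, 0, 0, 0, 0], [-1, 9, -44, 0, 0, 0, 0], [-1, 9, -44, 0, 0, 0, 0], [-1, 9, -44, 0, 0, 0, 0], [-1, 9, -44, 0, 0, 0, 0]])

```text
clock: 8.35
tool_pos: [0.4718, -0.0848, 0.1007]
tool_rot: [-3.139, -0.117, 0.002]
force: [1.3, 0.1, -1.8]
width: 0.289
```

>>> carry_out(moves=[[-1, 9, -34, 0, 0, 0, 0], [-1, 0, -10, 0, 0, 0, 0], [-1, 0, 0, 0, 0, 0, 0], [-1, 0, 0, 0, 0, 0, 0], [-1, 0, 0, 0, 0, 0, 0]])

```text
clock: 8.85
tool_pos: [0.4779, -0.0434, 0.101]
tool_rot: [3.139, 0.115, -0.001]
force: [0.4, -0.4, -1.5]
width: 0.289
```

```bash
python3 - <<'E'
from h import *
plan([480.7,-42.8,77],.0755)
s=snapshot('scene')[:,:,::-1];t=snapshot('top')[:,:,::-1]
cv2.imwrite('pics/f1s.png',s);cv2.imwrite('pics/f1t.png',t)
E
```

```text
t 8.85 tcp mm [477.9 -43.4 101. ] yaw 0.073 tilt [-0.0008 -0.0002] F [ 0.4 -0.4 -1.5] w 0.289
shift tool mm [ 2.8 -0.4 24. ] turn [ 0.0002  0.0008 -0.0025] q [ 0.2   0.24 -0.27  2.11  0.09  0.8  -1.63]
```

View pics/f1s.png

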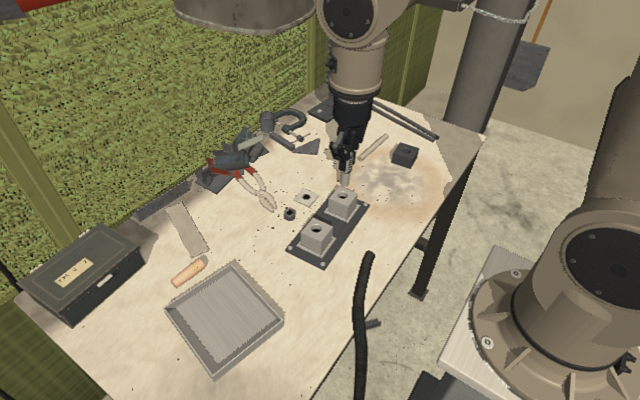

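View pics/f1t.png

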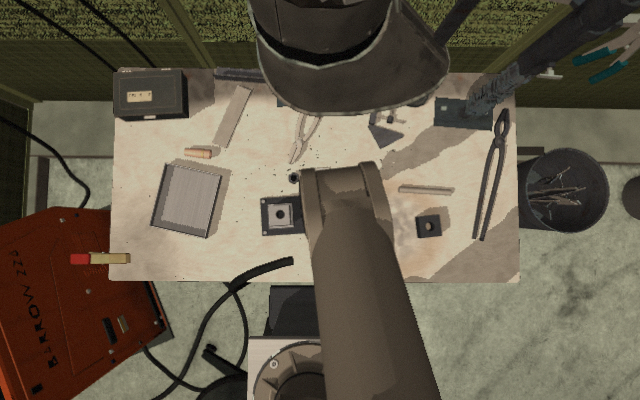

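>>> carry_out(moves=[[-1, 3, 0, 8, 0, 0, -0.0025], [-1, 0, 0, 8, 0, 0, 0], [-1, 0, 0, 8, 0, 0, 0], [-1, 0, 0, 0, 0, 0, 0], [-1, 0, 0, 0, 0, 0, 0]])

```text
clock: 9.45
tool_pos: [0.4811, -0.0418, 0.077]
tool_rot: [-3.139, -0.121, 0.001]
force: [1.4, -0.1, -1.4]
width: 0.291
```

```bash
python3 - <<'E'
from h import *
s0,_=show()
s=snapshot('scene')[:,:,::-1]
crop(s,310,150,70,70,9,'pics/f2.png')
p=s0['tool_pos']
# predicted nose end centre using reading
n=[p[0],p[1],p[2]-.0114]
print((proj('scene',[n,[n[0],n[1],n[2]+.04],[.481,-.0431,.053],[.4713+.0098,-.0431,.053]])-[310,150])*9)
E
```

```text
t 9.45 tcp mm [481.1 -41.8  77. ] yaw 0.0774 tilt [-0.0009  0.0002] F [ 1.4 -0.1 -1.4] w 0.291
[[297.28207043 365.50066657]
 [307.97965148 247.7136838 ]
 [296.99085382 398.42898809]
 [296.66263544 398.27014364]]
```

View pics/f2.png

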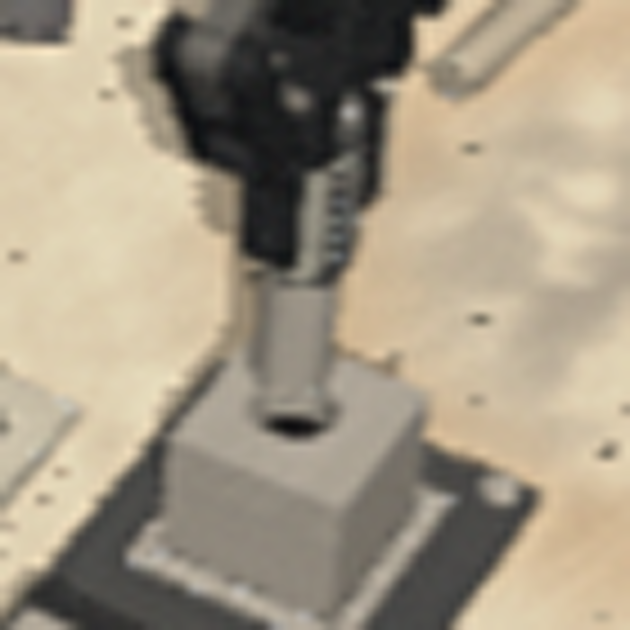

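>>> carry_out(moves=[[-1, 0, 1, 0, 0, 0, 0.002], [-1, 0, 0, 4, 0, 0, 0], [-1, 0, 0, 4, 0, 0, 0], [-1, 0, 0, 2, 0, 0, 0], [-1, 0, 0, 0, 0, 0, 0]])

```text
clock: 10.0
tool_pos: [0.4812, -0.0428, 0.067]
tool_rot: [-3.139, -0.118, 0.001]
force: [-1.3, -0.7, -1.8]
width: 0.287
```

```bash
python3 - <<'E'
from h import *
plan([480.8,-43,66],.0755)
s=snapshot('scene')[:,:,::-1]
crop(s,310,150,70,70,9,'pics/f3.png')
E
```

```text
t 10.0 tcp mm [481.2 -42.8  67. ] yaw 0.0753 tilt [-0.0006  0.0001] F [-1.3 -0.7 -1.8] w 0.287
shift tool mm [-0.4  0.1  1. ] turn [-0.0001  0.0006 -0.0002] q [ 0.18  0.3  -0.26  2.13  0.11  0.73 -1.65]
```

View pics/f3.png

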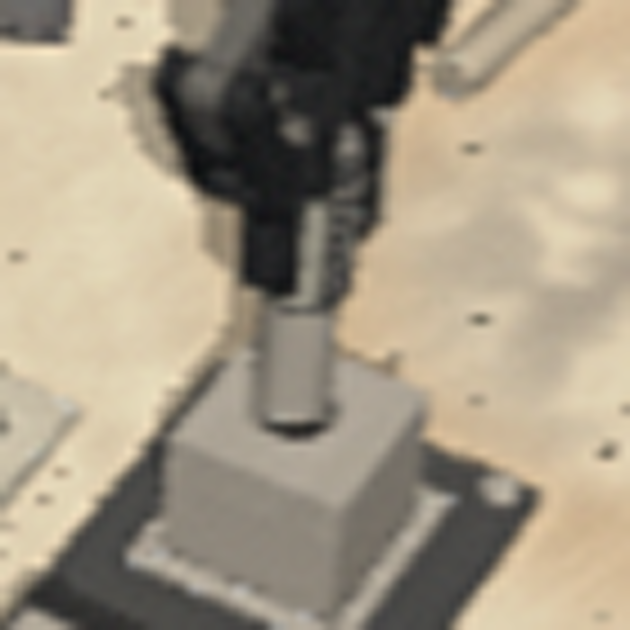

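>>> carry_out(moves=[[-1, 0, 0, 1.5, 0, 0, 0], [-1, 0, 0, 1.5, 0, 0, 0], [-1, 0, 0, 1.0, 0, 0, 0], [-1, 0, 0, 0, 0, 0, 0], [-1, 0, 0, 0, 0, 0, 0]])

```text
clock: 10.55
tool_pos: [0.4812, -0.043, 0.0632]
tool_rot: [3.139, 0.118, -0.001]
force: [-0.7, -0.7, -1.6]
width: 0.29
```

>>> carry_out(moves=[[-1, 0, 0, 1.0, 0, 0, 0], [-1, 0, 0, 1.0, 0, 0, 0], [-1, 0, 0, 1.0, 0, 0, 0], [-1, 0, 0, 0, 0, 0, 0], [-1, 0, 0, 0, 0, 0, 0]])

```text
clock: 11.05
tool_pos: [0.4813, -0.0429, 0.0602]
tool_rot: [-3.139, -0.118, 0.0]
force: [-1.3, -1.3, -1.7]
width: 0.293
```

>>> carry_out(moves=[[-1, 0, 0, 1.5, 0, 0, 0], [-1, 0, 0, 1.5, 0, 0, 0], [-1, 0, 0, 1.5, 0, 0, 0], [-1, 0, 0, 1.5, 0, 0, 0], [-1, 0, 0, 0, 0, 0, 0]])

```text
clock: 11.55
tool_pos: [0.4813, -0.0428, 0.0541]
tool_rot: [-3.139, -0.118, 0.0]
force: [-0.1, -1.4, -2.0]
width: 0.291
```

>>> carry_out(moves=[[-1, 0, 0, 1.5, 0, 0, 0], [-1, 0, 0, 1.5, 0, 0, 0], [-1, 0, 0, 1.5, 0, 0, 0], [-1, 0, 0, 1.5, 0, 0, 0], [-1, 0, 0, 0, 0, 0, 0]])

```text
clock: 12.05
tool_pos: [0.4813, -0.0428, 0.0481]
tool_rot: [-3.139, -0.118, 0.0]
force: [-1.2, -1.6, -2.2]
width: 0.295
```

>>> carry_out(moves=[[-1, 0, 0, 2, 0, 0, 0], [-1, 0, 0, 2, 0, 0, 0], [-1, 0, 0, 2, 0, 0, 0], [-1, 0, 0, 1, 0, 0, 0], [-1, 0, 0, 0, 0, 0, 0]])

```text
clock: 12.55
tool_pos: [0.4814, -0.0428, 0.0412]
tool_rot: [-3.139, -0.118, 0.0]
force: [-0.9, -1.2, -2.1]
width: 0.291
```

>>> carry_out(moves=[[-1, 0, 0, 1, 0, 0, 0], [-1, 0, 0, 1, 0, 0, 0], [-1, 0, 0, 1, 0, 0, 0], [-1, 0, 0, 1, 0, 0, 0], [-1, 0, 0, 0, 0, 0, 0]])

```text
clock: 13.05
tool_pos: [0.4814, -0.0428, 0.0372]
tool_rot: [-3.139, -0.118, 0.0]
force: [-0.7, -1.2, -2.8]
width: 0.292
```

>>> carry_out(moves=[[-1, 0, 0, 1, 0, 0, 0], [-1, 0, 0, 1, 0, 0, 0], [-1, 0, 0, 0.5, 0, 0, 0], [-1, 0, 0, 0, 0, 0, 0], [-1, 0, 0, 0, 0, 0, 0]])

```text
clock: 13.55
tool_pos: [0.4814, -0.0429, 0.0348]
tool_rot: [-3.139, -0.118, 0.0]
force: [-0.5, -1.4, -2.7]
width: 0.291
```

>>> carry_out(moves=[[-1, 0, 0, 1, 0, 0, 0], [-1, 0, 0, 1, 0, 0, 0], [-1, 0, 0, 1, 0, 0, 0], [-1, 0, 0, 0, 0, 0, 0], [-1, 0, 0, 0, 0, 0, 0]])

```text
clock: 14.05
tool_pos: [0.4814, -0.0428, 0.0318]
tool_rot: [-3.139, -0.118, 0.0]
force: [-1.1, -0.8, -2.3]
width: 0.294
```

>>> carry_out(moves=[[-1, 0, 0, 1, 0, 0, 0], [-1, 0, 0, 1, 0, 0, 0], [-1, 0, 0, 1, 0, 0, 0], [-1, 0, 0, 0, 0, 0, 0], [-1, 0, 0, 0, 0, 0, 0]])

```text
clock: 14.55
tool_pos: [0.4814, -0.0428, 0.0288]
tool_rot: [-3.139, -0.118, 0.0]
force: [-0.1, 0.5, -1.7]
width: 0.294
```

```bash
python3 - <<'E'
from h import *
show()
s=snapshot('scene')[:,:,::-1]
crop(s,310,150,70,70,9,'pics/f4.png')
E
```

```text
t 14.55 tcp mm [481.4 -42.8  28.8] yaw 0.0753 tilt [-0.0001  0.0001] F [-0.1  0.5 -1.7] w 0.294
```

View pics/f4.png

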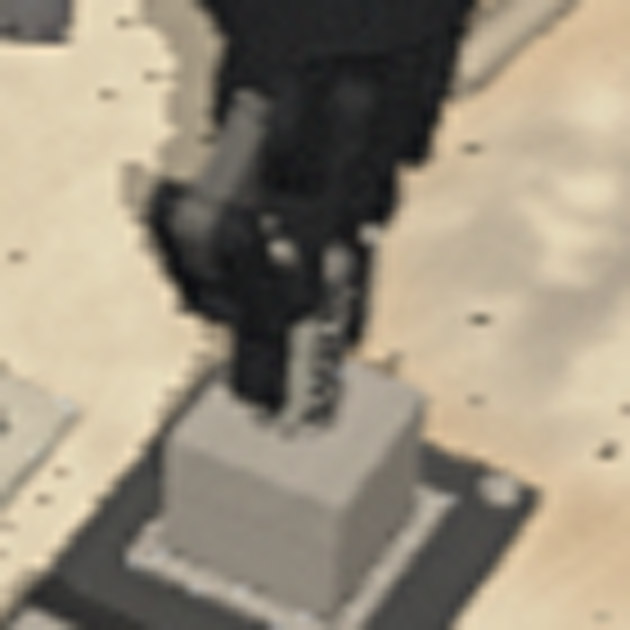

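>>> carry_out(moves=[[-1, 0, 0, 1, 0, 0, 0], [-1, 0, 0, 1, 0, 0, 0], [-1, 0, 0, 1, 0, 0, 0], [-1, 0, 0, 0.5, 0, 0, 0], [-1, 0, 0, 0, 0, 0, 0]])

```text
clock: 15.1
tool_pos: [0.4814, -0.0429, 0.0252]
tool_rot: [-3.139, -0.118, 0.0]
force: [-0.1, -0.5, -2.2]
width: 0.292
```

>>> carry_out(moves=[[-1, 0, 0, 0.5, 0, 0, 0], [-1, 0, 0, 0.5, 0, 0, 0], [-1, 0, 0, 0.5, 0, 0, 0], [-1, 0, 0, 0, 0, 0, 0], [-1, 0, 0, 0, 0, 0, 0]])

```text
clock: 15.6
tool_pos: [0.4816, -0.0429, 0.0243]
tool_rot: [3.139, 0.118, 0.001]
force: [-4.7, 0.3, 12.1]
width: 0.295
```

>>> carry_out(moves=[[-1, 0, 0, -0.8, 0, 0, 0], [-0.2, 0, 0, 0, 0, 0, 0], [1, 0, 0, 0, 0, 0, 0], [1, 0, 0, 0, 0, 0, 0], [1, 0, 0, 0, 0, 0, 0]])

```text
clock: 16.1
tool_pos: [0.4815, -0.0429, 0.0246]
tool_rot: [-3.139, -0.118, -0.0]
force: [0.2, -0.2, -0.2]
width: 0.889
```

>>> carry_out(moves=[[1, 0, 0, 0, 0, 0, 0], [1, 0, 0, 0, 0, 0, 0], [1, 0, 0, -10, 0, 0, 0], [1, 0, 0, -15, 0, 0, 0], [1, 0, 0, -20, 0, 0, 0]])

```text
clock: 16.6
tool_pos: [0.481, -0.0428, 0.0703]
tool_rot: [-3.139, -0.118, 0.002]
force: [0.8, -0.2, 1.3]
width: 1.001
```

>>> carry_out(moves=[[1, 0, 0, -30, 0, 0, 0], [1, 0, 0, -30, 0, 0, 0], [1, 0, -40, 0, 0, 0, 0], [1, 0, -40, 0, 0, 0, 0], [1, 0, -40, 0, 0, 0, 0]])

```text
clock: 17.1
tool_pos: [0.4724, 0.078, 0.1308]
tool_rot: [-3.139, -0.117, -0.002]
force: [0.6, -0.3, -1.0]
width: 1.001
```

```bash
python3 - <<'E'
from h import *
plan([470.1,76.9,120],.0755)
s=snapshot('scene')[:,:,::-1];t=snapshot('top')[:,:,::-1]
cv2.imwrite('pics/g1s.png',s);cv2.imwrite('pics/g1t.png',t)
crop(s,280,120,110,130,5,'pics/g1.png')
E
```

```text
t 17.1 tcp mm [472.4  78.  130.8] yaw 0.0742 tilt [0.0014 0.0001] F [ 0.6 -0.3 -1. ] w 1.001
shift tool mm [-2.3  0.9 10.8] turn [ 0.     -0.0014 -0.0013] q [ 0.03  0.2  -0.36  2.08  0.09  0.87 -1.88]
```

View pics/g1.png

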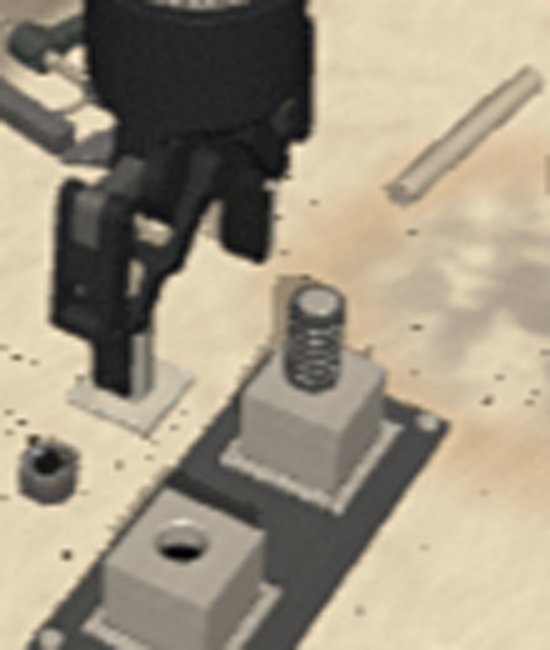

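View pics/g1t.png

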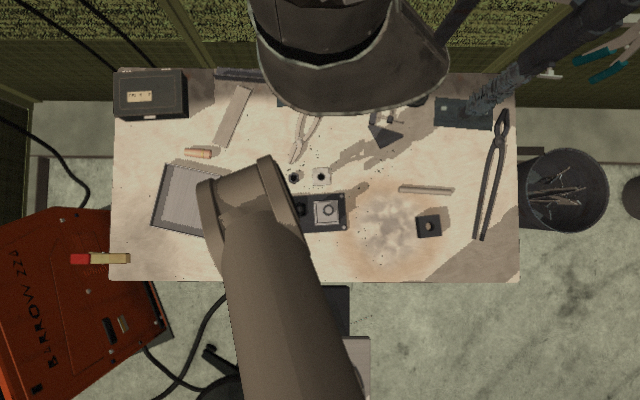

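>>> carry_out(moves=[[1, -2, 0, 20, 0, 0, 0], [1, 0, 0, 25, 0, 0, 0], [1, 0, 0, 25, 0, 0, 0], [1, 0, 0, 25, 0, 0, 0], [1, 0, 0, 10, 0, 0, 0]])

```text
clock: 17.7
tool_pos: [0.4695, 0.0762, 0.0234]
tool_rot: [3.139, 0.118, -0.003]
force: [0.3, -0.1, -0.7]
width: 1.0
```

```bash
python3 - <<'E'
from h import *
plan([470.1,77.5,-19],.0755)
s=snapshot('scene')[:,:,::-1]
crop(s,280,120,110,130,5,'pics/g2.png')
E
```

```text
t 17.7 tcp mm [469.5  76.2  23.4] yaw 0.0752 tilt [-0.002  -0.0004] F [ 0.3 -0.1 -0.7] w 1.0
shift tool mm [ 0.8 -1.2 42.4] turn [ 0.0003  0.002  -0.0003] q [-0.02  0.37 -0.33  2.17  0.19  0.64 -1.97]
```

View pics/g2.png

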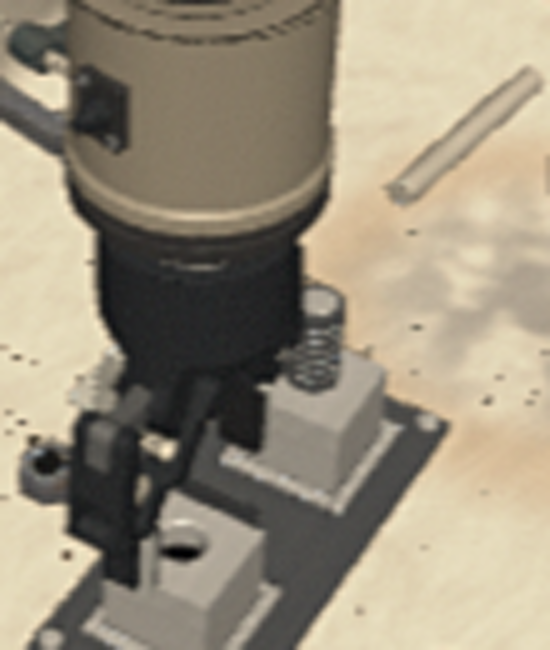

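>>> carry_out(moves=[[1, 1, -1, 12, 0, 0, 0], [1, 0, 0, 12, 0, 0, 0], [1, 0, 0, 12, 0, 0, 0], [1, 0, 0, 6, 0, 0, 0], [1, 0, 0, 0, 0, 0, 0]])

```text
clock: 18.25
tool_pos: [0.4708, 0.0776, -0.0182]
tool_rot: [3.139, 0.118, -0.002]
force: [0.6, -0.3, 0.5]
width: 1.0
```

>>> carry_out(moves=[[-1, 0, 0, 0, 0, 0, 0], [-1, 0, 0, 0, 0, 0, 0], [-1, 0, 0, 0, 0, 0, 0], [-1, 0, 0, 0, 0, 0, 0], [-1, 0, 0, 0, 0, 0, 0]], squeeze=60)

```text
clock: 18.75
tool_pos: [0.4717, 0.078, -0.0167]
tool_rot: [-3.139, -0.118, -0.002]
force: [-1.4, 1.3, 6.8]
width: 0.578
```

```bash
python3 - <<'E'
from h import *
plan([470.1,77.5,-19],.0755)
s=snapshot('scene')[:,:,::-1]
crop(s,280,120,110,130,5,'pics/g3.png')
E
```

```text
t 18.75 tcp mm [471.7  78.  -16.7] yaw 0.0754 tilt [0.001  0.0003] F [-1.4  1.3  6.8] w 0.578
shift tool mm [-1.7  0.4  2.3] turn [-0.0003 -0.001  -0.0001] q [-0.05  0.44 -0.3   2.18  0.24  0.55 -2.02]
```

View pics/g3.png

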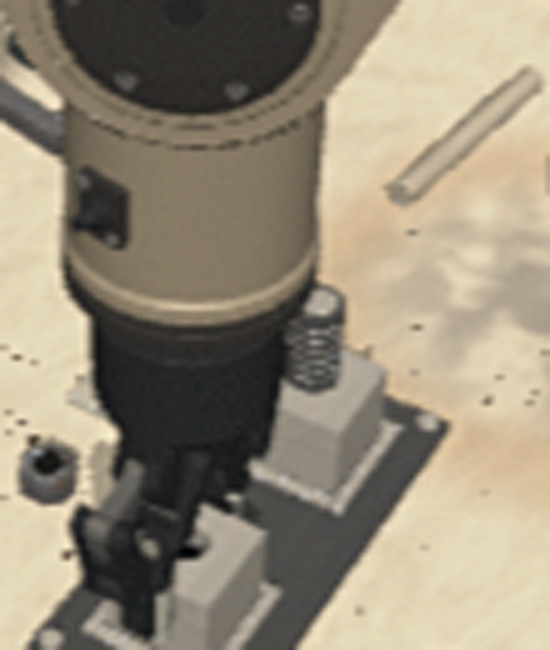

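>>> carry_out(moves=[[-1, 0, 0, -5, 0, 0, 0], [-1, 0, 0, -10, 0, 0, 0], [-1, 0, 0, -20, 0, 0, 0], [-1, 0, 0, -25, 0, 0, 0], [-1, 0, 0, -20, 0, 0, 0]])

```text
clock: 19.3
tool_pos: [0.4714, 0.0776, 0.0645]
tool_rot: [-3.139, -0.118, -0.001]
force: [0.6, -0.9, -4.3]
width: 0.58
```

```bash
python3 - <<'E'
from h import *
plan([505.5,320.5,63],.0755)
s=snapshot('scene')[:,:,::-1]
crop(s,260,120,130,130,5,'pics/g4.png')
E
```

```text
t 19.3 tcp mm [471.4  77.6  64.5] yaw 0.0751 tilt [0.0006 0.0001] F [ 0.6 -0.9 -4.3] w 0.58
shift tool mm [  52.3 -239.6    1.6] turn [-0.0001 -0.0006 -0.0004] q [ 0.01  0.3  -0.35  2.14  0.15  0.73 -1.94]
```

View pics/g4.png

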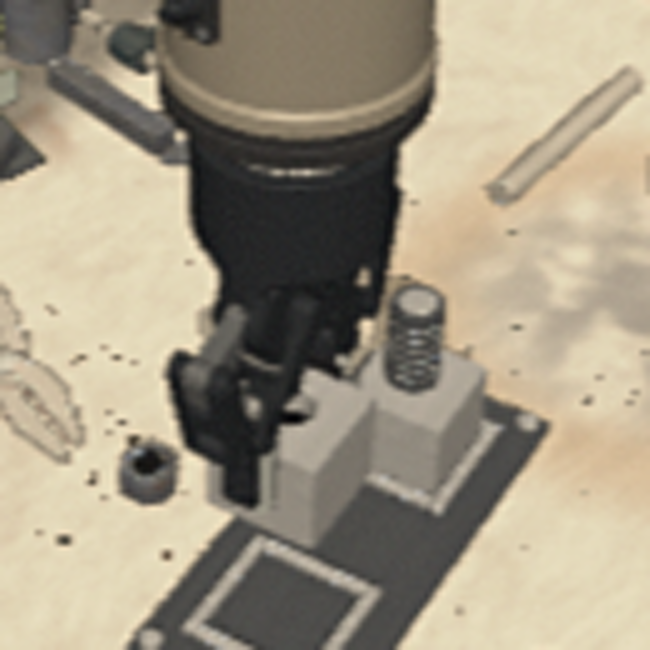

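Block A is lifted out cleanly (−4.3 N, its weight); the pin in B is untouched. Moving to the tray.

>>> carry_out(moves=[[-1, 7, -30, 0, 0, 0, 0], [-1, 7, -33, 0, 0, 0, 0], [-1, 7, -33, 0, 0, 0, 0], [-1, 7, -33, 0, 0, 0, 0], [-1, 7, -33, 0, 0, 0, 0]])

```text
clock: 19.85
tool_pos: [0.494, 0.2429, 0.0629]
tool_rot: [3.139, 0.118, 0.0]
force: [0.6, -0.2, -4.1]
width: 0.578
```

>>> carry_out(moves=[[-1, 7, -33, 0, 0, 0, 0], [-1, 7, -30, 0, 0, 0, 0], [-1, 3, -15, 0, 0, 0, 0], [-1, 0, 0, 0, 0, 0, 0], [-1, 0, 0, 0, 0, 0, 0]])

```text
clock: 20.35
tool_pos: [0.5049, 0.3201, 0.0625]
tool_rot: [3.139, 0.118, -0.001]
force: [0.6, -0.1, -3.4]
width: 0.575
```

```bash
python3 - <<'E'
from h import *
plan([505.5,320.5,-20],.0755)
s=snapshot('scene')[:,:,::-1];t=snapshot('top')[:,:,::-1]
cv2.imwrite('pics/h1s.png',s);cv2.imwrite('pics/h1t.png',t)
E
```

```text
t 20.35 tcp mm [504.9 320.1  62.5] yaw 0.0752 tilt [-0.0005 -0.0008] F [ 0.6 -0.1 -3.4] w 0.575
shift tool mm [ 0.6 -0.4 82.5] turn [ 0.0008  0.0006 -0.0003] q [-0.38  0.48 -0.38  1.87  0.23  0.83 -2.37]
```

View pics/h1s.png

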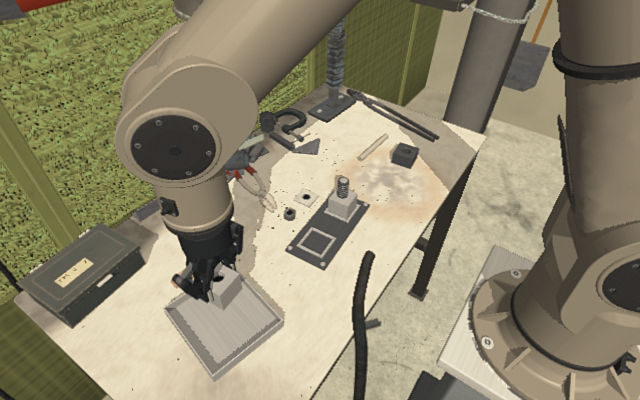

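>>> carry_out(moves=[[-1, 0, 0, 15, 0, 0, 0], [-1, 0, 0, 20, 0, 0, 0], [-1, 0, 0, 20, 0, 0, 0], [-1, 0, 0, 10, 0, 0, 0], [-1, 0, 0, 5, 0, 0, 0]])

```text
clock: 20.95
tool_pos: [0.5046, 0.3201, -0.0088]
tool_rot: [3.138, 0.117, -0.002]
force: [0.7, -0.9, -4.7]
width: 0.576
```

>>> carry_out(moves=[[-1, 0, 0, 4, 0, 0, 0], [-1, 0, 0, 3, 0, 0, 0], [-1, 0, 0, 2, 0, 0, 0], [-1, 0, 0, 0, 0, 0, 0], [-1, 0, 0, 0, 0, 0, 0]])

```text
clock: 21.45
tool_pos: [0.5054, 0.321, -0.016]
tool_rot: [-3.139, -0.118, -0.001]
force: [-0.1, 0.5, -4.4]
width: 0.569
```

```bash
python3 - <<'E'
from h import *
plan([505.5,320.5,-21.7],.0755)
s=snapshot('scene')[:,:,::-1]
crop(s,150,220,150,160,5,'pics/h2.png') if 0 else cv2.imwrite('pics/h2.png',cv2.resize(s[240:360,150:290],None,fx=4,fy=4))
E
```

```text
t 21.45 tcp mm [505.4 321.  -16. ] yaw 0.0751 tilt [0.0004 0.0003] F [-0.1  0.5 -4.4] w 0.569
shift tool mm [0.1 0.5 5.7] turn [-0.0003 -0.0005 -0.0004] q [-0.41  0.58 -0.34  1.91  0.29  0.69 -2.42]
```

View pics/h2.png

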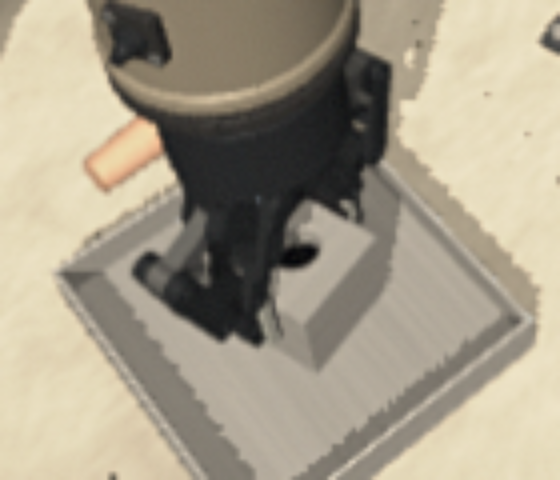

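>>> carry_out(moves=[[-1, 0, 0, 2, 0, 0, 0], [-1, 0, 0, 1.5, 0, 0, 0], [-1, 0, 0, 1.2, 0, 0, 0], [-1, 0, 0, 0, 0, 0, 0], [-1, 0, 0, 0, 0, 0, 0]])

```text
clock: 22.0
tool_pos: [0.5051, 0.3209, -0.0211]
tool_rot: [-3.139, -0.118, 0.0]
force: [0.1, 0.1, -3.8]
width: 0.577
```

>>> carry_out(moves=[[-1, 0, 0, 0.5, 0, 0, 0], [-1, 0, 0, 0.5, 0, 0, 0], [-1, 0, 0, 0, 0, 0, 0], [-1, 0, 0, 0, 0, 0, 0], [-1, 0, 0, 0, 0, 0, 0]])

```text
clock: 22.5
tool_pos: [0.5052, 0.321, -0.0216]
tool_rot: [-3.139, -0.118, -0.0]
force: [-2.9, -1.8, 6.4]
width: 0.577
```

>>> carry_out(moves=[[0.4, 0, 0, 0, 0, 0, 0], [0.4, 0, 0, 0, 0, 0, 0], [1, 0, 0, 0, 0, 0, 0], [1, 0, 0, 0, 0, 0, 0], [1, 0, 0, 0, 0, 0, 0]])

```text
clock: 23.0
tool_pos: [0.5052, 0.3209, -0.0221]
tool_rot: [-3.139, -0.118, -0.0]
force: [0.2, 0.4, 0.1]
width: 1.001
```

>>> carry_out(moves=[[1, 0, 0, -10, 0, 0, 0], [1, 0, 0, -20, 0, 0, 0], [1, 0, 0, -30, 0, 0, 0], [1, 0, 0, -40, 0, 0, 0], [1, 0, 0, -30, 0, 0, 0]])

```text
clock: 23.5
tool_pos: [0.5054, 0.3213, 0.1109]
tool_rot: [-3.138, -0.118, -0.002]
force: [0.2, 0.5, -0.8]
width: 0.997
```

>>> carry_out(moves=[[1, 0, 0, -20, 0, 0, 0], [1, 0, 30, 0, 0, 0, 0], [1, 0, 40, 0, 0, 0, 0], [1, 0, 30, 0, 0, 0, 0], [1, 0, 0, 0, 0, 0, 0]])

```text
clock: 24.0
tool_pos: [0.5134, 0.2166, 0.1287]
tool_rot: [3.138, 0.11, 0.001]
force: [-0.3, -0.3, 0.4]
width: 0.999
```

```bash
python3 - <<'E'
from h import *
show()
s=snapshot('scene')[:,:,::-1];t=snapshot('top')[:,:,::-1]
cv2.imwrite('pics/i1s.png',s);cv2.imwrite('pics/i1t.png',t)
cv2.imwrite('pics/i1.png',cv2.resize(s[160:380,150:390],None,fx=2.6,fy=2.6))
E
```

```text
t 24.0 tcp mm [513.4 216.6 128.7] yaw 0.0703 tilt [ 0.0006 -0.0018] F [-0.3 -0.3  0.4] w 0.999
```

View pics/i1.png

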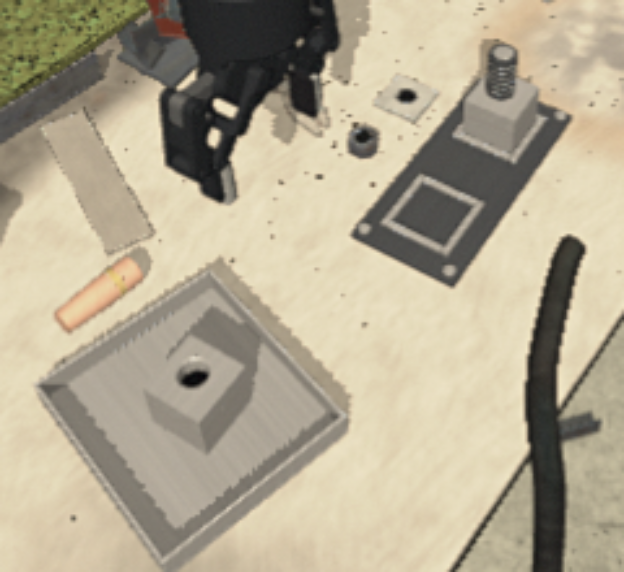

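View pics/i1t.png

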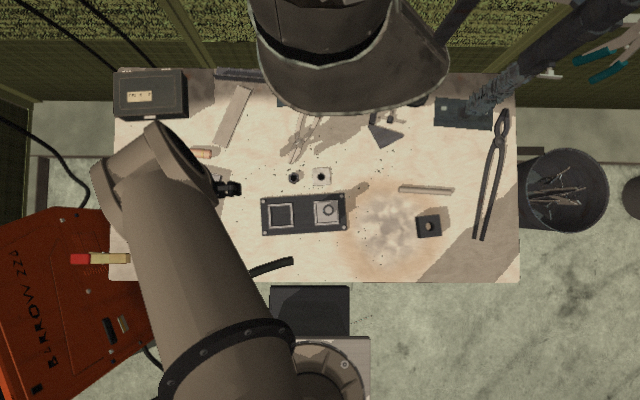

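The pictures show block A upright in the tray, at about (195, 380) in the scene crop. The pin stands with its shoulder down in B, at about (500, 70), and the gripper is clear of everything.

```bash
python3 - <<'E'
from h import *
print(hand_in()); show()
E
```

```text
the job is handed in; nothing more can be done
None
the job is handed in; nothing more can be done
```

The job is done and handed in at about 24 s on the clock. The pin stands fully home in block_b, still in its nest, and block_a stands upright in the scrap tray.

- **Gauging:** I tried the pin in block_b only. It slid past the 27 mm point with no resistance. It stopped at 40 mm, shoulder on the block, against about 14 N. Because exactly one block is tight, I took block_a to be the tight one without trying the pin in it.
- **Scrapping:** block_a came straight out of its nest. I set it near the middle of the tray until it touched the floor with light contact (about 10 N), then released it.
- **Last checks:** the final pictures show both as described, with the gripper touching nothing. I did not re-measure the pin's height after releasing it.
- **What disagreed:** the fingertips were really about 37 mm higher than the reported TCP height. On the first try the gripper therefore closed above the pin and rested on its top at up to about 20 N. The pin did not move. I allowed for the 37 mm from then on, and the later contacts came within about 0.1 mm of the predicted heights.

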